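# Top bracket from the pile to the magnetic work-holder

## Robot

A 6-joint arm with a two-finger parallel gripper is mounted at the origin on a cart in front of the work surface, level with it; the furniture and walls round the work are solid. World frame = base frame: x ahead of the robot, y to its left, z up, the work surface at z = 0. Lengths are in mm, angles in rad, forces in N, time in s.
With the tool pointing down it reaches from about 275 to 975 mm from the base axis. Payload 8.4 kg.
Tool frame: the origin (TCP) lies at the very end of the fingers, on their centre line; the grasp point (between the pads) lies r.pinch_z behind it (r.pinch_z is the distance from the TCP to the grasp point, in mm); z points along the fingers, y is the line along which they close (so a half turn about z gives the same grasp; the last joint's range is limited). The gripper opens to 92 mm and grips with 3 to 60 N. Pads are 20 mm wide; open, the fingers measure 128 mm over their backs; the gripper's body (75 mm by 189 mm) begins 69 mm behind the grasp point.
Start: joints at [1.319, 0.353, 1.633, -0, 1.155, -0.002], TCP at [154.505, 605.604, 214.583] pointing down, gripper open.
Joint ranges: [-2.63, 2.63], [-0.92, 2.1], [0.06, 2.66], [-1.3, 4.44], [0, 2.69], [-3.02, 3.02]. Speed limits (rad/s): [2.22, 2.22, 2.79, 3.14, 3.14, 3.14].

## Interface

Orientations are given as a unit quaternion [x, y, z, w].
In Python, from plant import r gives the robot as it stands.
- The arm moves only by the tool drive_tool, never from a script. Its argument "targets" is a list of rows, each a list of 7 numbers: the shift along the tool's x, y, z in mm, then the turn, a rotation vector about the tool's x, y, z in degrees, then the finger opening in mm, from 0 to 91.9. In form: [[x, y, z, ax, ay, az, grip], ...]. A call has 1 to 10 rows; each row is the pose to reach, as a shift and turn from the pose commanded when the call began, along the tool's axes at that moment; what a row does not reach only later rows make up. A row lasts 1/10 s, in which the tool goes at most 50 mm and 8.59 degrees, less where a joint would pass 70% of its speed; a pose out of reach is approached as far as the arm can. A call with a gripper value outside its range is refused whole. The fingers move at their own pace and stop on an object; the grip force is fixed at half the most. Time passes only in rows, so rows that repeat a pose let the fingers close. It gives the time, the measured TCP pose, the force, the opening and the grip force at its end, in the units of the state.
- r.read_state(): the state, without advancing time (a new reading comes with each control period).
- r.camera(name): name is "scene" or "top"; returns a dict with "pixels" (480x640x3 uint8, red, green, blue), "depth" (480x640 float32, mm along the optical axis (not along the pixel's ray), 0 where there is no reading), "fx", "fy", "cx", "cy" (pixels), "k1" (the pictures are not rectified: a ray, as slopes to the right and down, at radius r is drawn at 1 + k1 r^2 times it, then the intrinsics apply), "R" (3x3) and "t" (3): a world point X has camera coordinates R X + t. Camera axes: x right, y down, z forward; pixel columns grow to the right and rows downward; lengths in mm; the calibration is good to about 2 mm. A picture is of the moment at which its call begins.
- r.hand_in(): hands the job in; it is judged then, once.
The state is a dict: "clock": time; "joint_positions": joint angles; "qvel": joint speeds; "joint_efforts": joint torques, N m; "position": TCP position; "tool_rot": TCP orientation; "contact_force": force on the tool from outside, world axes, zero at the start; "wrist_torque": the same for the moment, N m; "finger_gap": opening from 0.0 (shut) to 1.0 (fully open); "grasp_force": force on a finger pad.
Only numpy, scipy, OpenCV 4.12 (cv2) and the standard library are available. Lean on these libraries where they do the work, as an engineer would, in place of code of your own. Each camera call takes 0.05 s, during which the arm holds its last target. There are 200 camera calls.

## Task

Three steel brackets lie in an overlapping pile: lift the top one, which lies across the other two, off the pile without dragging or shifting the two beneath. Lay it upright, centred and square on the steel plate of the magnetic work-holder and let go of it, then turn the holder's handle from the red mark fully round to the green mark. Leave everything else where it is.

Things in the scene. Friction and masses are not known exactly. Their poses are not given: they have to be found in the camera images.
- bracket_mid (a point): Top bracket, dark steel, 0.45 kg, level on the two lower plates, 8 mm above the bench: plate 130 x 50 x 8 mm (x along the 130, y along the 50, z up) with an upright rib on its centre line, 56 mm long in x, 10 mm thick in y. Point: its centre, 20 mm above its underside; plate top 12 mm below it, rib top 20 mm above it. Grip the rib across its thickness.
- low_a_mid (a point): One lower bracket, the same part as the top one, flat on the bench, lying roughly across the top one's length; only one end of its plate is under the top bracket. The point is its centre, 20 mm above its underside.
- low_b_mid (a point): The other lower bracket, likewise, reaching out on the opposite side of the top bracket.
- plate_mid (a point): Fixed magnetic holder: blue block with a steel top plate 166 x 80 mm crossed by brass strips. Point: centre of the top face, 45 mm above the bench; x along the 166 mm towards the grey switch head, y across, z up. The grey head (58 x 84 mm, its top 50 mm above the bench) joins the plate's +x end. The bracket's length goes along x, either way round.
- pivot (a point): The handle's vertical axis on the grey head, 115 mm from the plate's centre along the plate's +x, at half the lever's height (66 mm above the bench).
- handle_grip (a point): Point on the black lever with a red tip, 48 mm from the axis, at half the lever's height. The lever is 14 mm wide, 22 mm high (55 to 77 mm above the bench) and reaches 64 mm from the axis; below it is the head's top, 50 mm above the bench.
- handle (a joint): Handle angle in rad: 0 = off, lever at the red mark, pointing along the plate's +y; 1.571 = on, at the green mark, pointing along the plate's +x, away from the plate; it turns clockwise from above between stops at these two. Stiff with friction (about 0.12 N m) and stays where it is left.
- tape_roll: Roll of black tape lying flat, 66 mm across, 19 mm high, a bystander; origin at the centre of its underside.
- gear: Small steel pinion, 56 mm across, 28 mm high, a bystander; origin at the centre of its underside.
- spanner: Combination spanner, 177 mm long, lying flat, a bystander; origin at the middle of its underside.
- small_carton: Dark small carton, 66 x 80 x 30 mm, a bystander; origin at the centre of its underside.

How it is judged (in metres and radians):
On the way, in this order (a step that is already met when the one before it is completed fails the run):
1. the top bracket is lifted clear of the pile, the handle still off (height (world z) of bracket_mid above 0.095 m and value of joint handle below 0.3 rad), for 0.1 s.
2. the bracket lies upright, centred and square on the plate, let go, the handle still off (x of bracket_mid in the frame of plate_mid between -0.02 and 0.02 m and y of bracket_mid in the frame of plate_mid between -0.016 and 0.016 m and z of bracket_mid in the frame of plate_mid between 0.016 and 0.024 m and angle between bracket_mid's own z axis and vertical below 0.06 rad and angle between the x axis of bracket_mid and the x axis of plate_mid, either way round below 0.17 rad and value of joint handle below 0.3 rad and contact force between the fingers and bracket below 0.2 N and linear speed of bracket below 0.02 m/s), for 0.2 s.
3. the handle is turned on (value of joint handle above 1.4 rad), for 0.2 s.
At the end, for the whole second after the job is handed in: The bracket rests upright on the holder's plate, its centre within 20 mm along and 16 mm across of the plate's centre, its length within 10 degrees of the plate's; the handle is on (over 1.4 rad); the two lower brackets are within 8 mm of where they lay, the bystanders within 25 mm (x of bracket_mid in the frame of plate_mid between -0.02 and 0.02 m and y of bracket_mid in the frame of plate_mid between -0.016 and 0.016 m and z of bracket_mid in the frame of plate_mid between 0.016 and 0.024 m and angle between bracket_mid's own z axis and vertical below 0.06 rad and angle between the x axis of bracket_mid and the x axis of plate_mid, either way round below 0.17 rad and value of joint handle above 1.4 rad and linear speed of bracket below 0.02 m/s and distance of each of low_a_mid, low_b_mid from where it was at the start of the episode below 0.008 m); the robot touches nothing.
It fails at once if a lower bracket is shifted by more than 8 mm (distance of any of low_a_mid, low_b_mid from where it was at the start of the episode above 0.008 m).
It fails at once if the top bracket is dragged across those beneath: still touching one after travelling 25 mm (distance of bracket_mid from where it was at the start of the episode above 0.025 m and (contact force between bracket and low_a above 0.5 N or contact force between bracket and low_b above 0.5 N)).
It fails at once if a bystander is moved by more than 25 mm (distance of any of tape_roll, gear, spanner, small_carton from where it was at the start of the episode above 0.025 m).
It also fails if it takes over 59 s, if anything falls off the work surface, if the arm or the gripper's body presses on something with over 40 N, if the wrist force passes 120 N, or if a joint passes its speed limit or range.

## Working session

There is one attempt and no reset: what is moved stays moved. The work goes in short steps, Python scripts to look and compute and a tool call to move; the robot and the scene stay as the last step left them, time stands still between calls to the robot, and variables do not carry over. Pictures are saved under pics/ and viewed, at most 10 in all, crops included, and the job is handed in when it is done.

Besides the shell and the picture viewer there is one more tool, called after "Call:" as name([rows], argument=value, ...), one row to a line, values as JSON. drive_tool: Moves the arm, as the interface text tells. Its arguments: {"type":"object","properties":{"targets":{"type":"array"}},"required":["targets"]}

```bash
mkdir -p pics; ls
cat > h.py <<'E'
import numpy as np, cv2
from plant import r
def world(c,depth=True):
    v,u=np.mgrid[0:480,0:640].astype(float)
    K=np.array([[c['fx'],0,c['cx']],[0,c['fy'],c['cy']],[0,0,1.]])
    p=cv2.undistortPoints(np.stack([u.ravel(),v.ravel()],1)[:,None],K,np.array([c['k1'],0,0,0,0.]))[:,0]
    d=c['depth'].ravel()[:,None].astype(float)
    X=np.hstack([p,np.ones((len(p),1))])*d
    W=(X-np.array(c['t']))@np.array(c['R'])
    W[d[:,0]==0]=np.nan
    return W.reshape(480,640,3)
def save(c,n): cv2.imwrite('pics/'+n,cv2.cvtColor(c['pixels'],cv2.COLOR_RGB2BGR))
E
python3 - <<'E'
from h import *
for n in('scene','top'):
    c=r.camera(n); save(c,n+'0.png'); np.savez(n+'0.npz',**c); print(n,-np.array(c['R']).T@c['t'],c['R'],c['fx'])
s=r.read_state(); print(s,r.pinch_z)
E
```

```text
pics
scene [-1003.40259445  -906.72419967  1008.37242483] [[ 0.5365352  -0.84387274  0.00296195]
 [-0.3932477  -0.25312977 -0.88390133]
 [ 0.74665     0.4730794  -0.46766405]] 590.2746685696198
top [ 367.56104797   24.58204622 1319.7323921 ] [[ 0.02781348 -0.99957557 -0.00866508]
 [-0.99582454 -0.02695303 -0.08721818]
 [ 0.08694761  0.01105474 -0.99615155]] 466.49530304755126
{'clock': 0.1, 'joint_positions': array([ 1.31862184e+00,  3.53564681e-01,  1.63403928e+00, -1.34125165e-05,
        1.15519027e+00, -2.38209037e-03]), 'qvel': array([-1.68713380e-03, -1.46621220e-03, -2.76438313e-03, -1.82029952e-03,
       -4.09523848e-06, -4.89810623e-04]), 'joint_efforts': array([ 2.17236407e-04, -5.94906306e+01, -3.34926760e+01,  6.97817118e-02,
        1.83510943e-02, -5.71297915e-05]), 'position': array([154.38761771, 605.1865884 , 213.95639923]), 'tool_rot': array([ 1.24569026e-01,  9.92210762e-01, -5.96709473e-04, -7.01771893e-05]), 'contact_force': array([-0.84622405,  0.27059251,  0.14544333]), 'wrist_torque': array([0.03914073, 0.0021918 , 0.03066919]), 'grasp_force': 0.0, 'finger_gap': 1.0020583342573288} 18.700000000000003
```

View pics/top0.png

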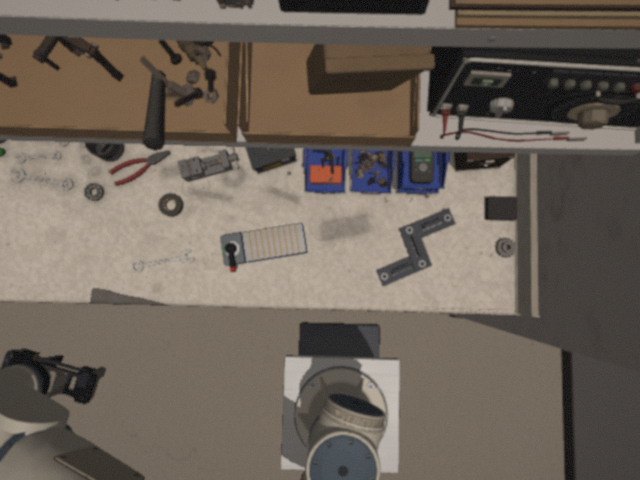

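View pics/scene0.png

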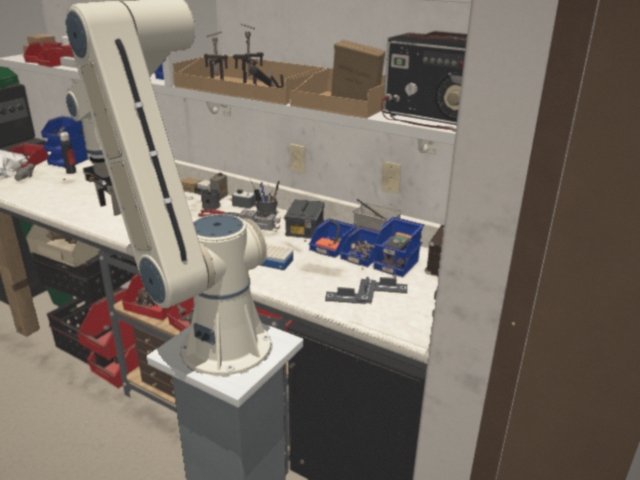

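The top view shows the pile at about (415,247), the holder at (275,243), its lever at (232,255) pointing down towards the robot, and a shelf beyond row 150. In the scene view the arm hides most of the holder. I'll measure using depth.

Run:
```python
from h import *
c=dict(np.load('top0.npz')); W=world(c)
np.set_printoptions(precision=1,suppress=True,linewidth=200)
def rep(box,lo,hi,extra=None):
    x0,y0,x1,y1=box; w=W[y0:y1,x0:x1].reshape(-1,3); rgb=c['pixels'][y0:y1,x0:x1].reshape(-1,3).astype(int)
    m=(w[:,2]>lo)&(w[:,2]<hi)
    if extra is not None: m&=extra(rgb)
    p=w[m][:,:2].astype(np.float32)
    return p,w[m],m
print('bench z',np.nanmedian(W[280:295,300:370,2]))
for lo,hi in((2,12),(12,24),(30,60)):
    p,w,_=rep((370,200,465,295),lo,hi); print(lo,len(p),cv2.minAreaRect(p), np.median(w,0))
p,w,_=rep((215,215,312,270),35,53); print('plate+head',cv2.minAreaRect(p),len(p),np.median(w,0))
p,w,_=rep((215,215,312,280),60,95); print('lever',cv2.minAreaRect(p),len(p),np.median(w,0))
p,w,_=rep((215,215,312,280),-5,95,lambda q:(q[:,0]>100)&(q[:,1]<70)); print('red',len(p),w)
# crop
crop=c['pixels'][195:295,365:475]; hm=np.clip(W[195:295,365:475,2]*4,0,255); hm=np.nan_to_num(hm).astype(np.uint8)
h2=c['pixels'][210:285,210:320]
a=cv2.resize(crop[:,:,::-1],None,fx=3.6,fy=3.6,interpolation=cv2.INTER_CUBIC)
b=cv2.resize(cv2.applyColorMap(hm,2),None,fx=3.6,fy=3.6,interpolation=0)
d=cv2.resize(h2[:,:,::-1],(396,238),interpolation=cv2.INTER_CUBIC)
out=np.zeros((600,800,3),np.uint8); out[:360,:396]=a; out[:360,400:796]=b; out[362:600,:396]=d; cv2.imwrite('pics/c1.png',out)
```

```text
bench z -0.26812786730135985
2 2451 ((464.30438232421875, -205.06553649902344), (266.7022399902344, 266.8522033691406), 1.3169746398925781) [ 465.8 -205.6    4.6]
12 764 ((465.9061279296875, -198.3655242919922), (131.1923828125, 254.81356811523438), 21.350488662719727) [ 462.7 -194.5   15.9]
30 251 ((466.9796142578125, -196.5042724609375), (46.65154266357422, 200.71160888671875), 57.909507751464844) [ 465.6 -195.3   40.5]
plate+head ((459.2767028808594, 226.01564025878906), (84.00260925292969, 226.77517700195312), 10.732131958007812) 2191 [462.5 215.6  45.3]
lever ((419.26812744140625, 307.5380554199219), (77.67021942138672, 28.6864070892334), 2.17106556892395) 223 [428.3 302.8  76.6]
red 18 [[391.3 302.4  74.3]
 [391.3 299.1  77.1]
 [391.4 297.2  73.3]
 [391.4 293.8  77.1]
 [388.6 302.   75.1]
 [388.6 298.6  78.7]
 [388.8 296.8  74.7]
 [388.8 294.   75.3]
 [389.  292.8  68.7]
 [385.9 300.7  80.8]
 [386.1 299.9  72.1]
 [386.1 296.4  76.1]
 [386.2 293.8  75.6]
 [386.3 291.9  72. ]
 [383.3 301.3  77.2]
 [383.4 299.5  73.4]
 [383.5 297.   72.8]
 [383.5 293.8  75.3]]
```

View pics/c1.png

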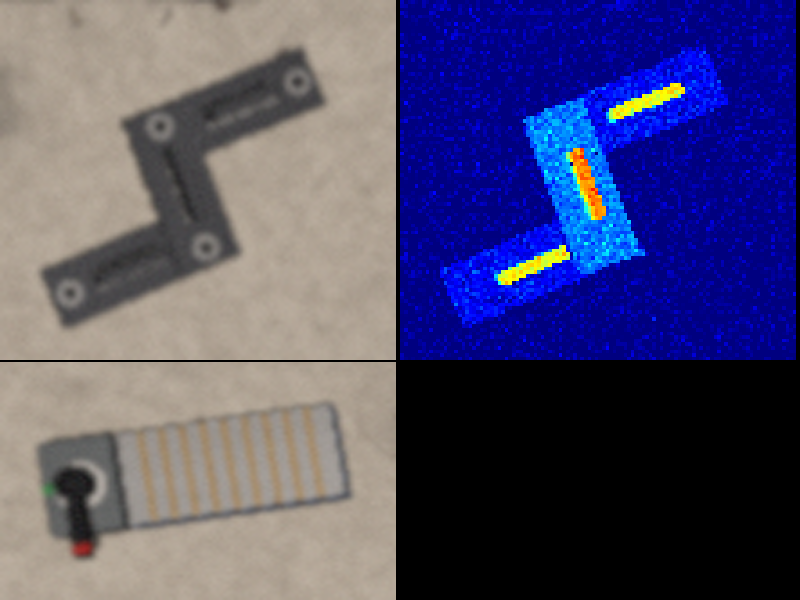

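The crop shows the top bracket running diagonally in the middle, with its rib from about pixel (413,237) to (420,255). The lower brackets reach out to the upper right and lower left. The lever points towards the robot.

```bash
cat >> h.py <<'E'
from scipy.spatial.transform import Rotation as Ro
def down(yaw_y): # tool z down, tool y along world angle yaw_y (rad)
    y=np.array([np.cos(yaw_y),np.sin(yaw_y),0]); z=np.array([0,0,-1.]); return Ro.from_matrix(np.stack([np.cross(y,z),y,z],1))
def rel(p,yaw_y):
    s=r.read_state(); R0=Ro.from_quat(s['tool_rot'])
    best=min((down(yaw_y+k*np.pi) for k in(0,1)),key=lambda q:(R0.inv()*q).magnitude())
    return R0.inv().apply(np.array(p)-s['position']),np.degrees((R0.inv()*best).as_rotvec())
E
python3 - <<'E'
from h import *
c=dict(np.load('top0.npz')); W=world(c)
np.set_printoptions(precision=2,suppress=True,linewidth=200)
w=W[200:295,370:465].reshape(-1,3); 
def pca(p):
    m=p.mean(0);u,s,v=np.linalg.svd(p-m); return m,np.degrees(np.arctan2(v[0,1],v[0,0])),np.ptp((p-m)@v[0]),np.ptp((p-m)@v[1]),len(p)
m=(w[:,2]>43)&(abs(w[:,0]-465)<40)&(abs(w[:,1]+195)<30)
print('rib',pca(w[m][:,:2])); b=pca(w[m][:,:2])
p=w[(w[:,2]>12.5)&(w[:,2]<20)][:,:2].astype(np.float32)
d=p-[465,-196]; a=np.radians(b[1]); u=d@[np.cos(a),np.sin(a)]; v=d@[-np.sin(a),np.cos(a)]
k=(abs(u)<70)&(abs(v)<32); print('plate',cv2.minAreaRect(p[k]))
# bench silhouettes by colour for holder top, ray cast via depth, keep z 40-50
q=W[215:270,215:312].reshape(-1,3); q=q[(q[:,2]>38)&(q[:,2]<48)&(q[:,1]<275)]; print('steel',pca(q[:,:2]),cv2.minAreaRect(q[:,:2].astype(np.float32)))
q=W[215:280,215:312].reshape(-1,3); q=q[(q[:,2]>62)&(q[:,2]<82)&(q[:,0]<420)]; print('lever',pca(q[:,:2]))
for yaw in(0,): print(rel([465,-195,214],np.radians(b[1]+90)))
E
```

```text
rib (array([ 464.76, -195.77]), np.float64(-158.62076677002023), np.float64(55.1098748150572), np.float64(11.00901937202), 77)
plate ((464.5009460449219, -196.455322265625), (130.2584991455078, 50.84371566772461), 21.678102493286133)
steel (array([464.27, 194.65]), np.float64(102.75978281675674), np.float64(172.72624217794777), np.float64(83.84326613274911), 1535) ((464.8126525878906, 198.65834045410156), (80.1410903930664, 170.5364532470703), 10.978926658630371)
lever (array([399.64, 300.25]), np.float64(-171.42478806865853), np.float64(38.51474590845599), np.float64(15.251892131970287), 87)
(array([-498.78, -698.57,    0.8 ]), array([ -0.07,  -0.02, -35.69]))
```

Call:
drive_tool([
  [-499,-699.5,30,0,0,144,60],
  [-499,-699.5,30,0,0,144,60],
  [-499,-699.5,30,0,0,144,60],
  [-499,-699.5,30,0,0,144,60],
  [-499,-699.5,30,0,0,144,60],
  [-499,-699.5,30,0,0,144,60],
  [-499,-699.5,30,0,0,144,60],
  [-499,-699.5,30,0,0,144,60],
  [-499,-699.5,30,0,0,144,60],
  [-499,-699.5,30,0,0,144,60],
])

```text
clock: 1.1
position: [335.2, 137.8, 197.2]
tool_rot: [0.769, 0.639, 0.0, 0.0]
contact_force: [-0.1, 0.1, 0.0]
finger_gap: 0.651
grasp_force: 0.0
```

```bash
cat > rel.py <<'E'
import sys; from h import *
np.set_printoptions(precision=1,suppress=True)
x,y,z,a=map(float,sys.argv[1:5]); print(*rel([x,y,z],np.radians(a))); s=r.read_state(); print(s['clock'],s['position'],s['joint_positions'],s['contact_force'],s['finger_gap'],s['grasp_force'])
E
python3 rel.py 464.7 -196.2 120 -68.5
```

```text
[-304.6  188.6   77.2] [ 0.  -0.  57.9]
1.1 [335.2 137.8 197.2] [ 0.4 -0.1  2.2 -0.   1.   0.6] [-0.1  0.1  0. ] 0.6506289664978592 0.0
```

Call:
drive_tool([
  [-304.5,188.5,77,0,0,58,60],
  [-304.5,188.5,77,0,0,58,60],
  [-304.5,188.5,77,0,0,58,60],
  [-304.5,188.5,77,0,0,58,60],
  [-304.5,188.5,77,0,0,58,60],
  [-304.5,188.5,77,0,0,58,60],
  [-304.5,188.5,77,0,0,58,60],
  [-304.5,188.5,77,0,0,58,60],
  [-304.5,188.5,77,0,0,58,60],
  [-304.5,188.5,77,0,0,58,60],
])

```text
clock: 2.1
position: [465.5, -192.6, 119.8]
tool_rot: [0.982, 0.189, -0.001, -0.001]
contact_force: [0.1, -0.5, 0.2]
finger_gap: 0.654
grasp_force: 0.0
```

```bash
python3 rel.py 464.7 -196.2 20 -68.5
python3 - <<'E'
from h import *
c=r.camera('scene'); o=np.zeros((480,800,3),np.uint8); x0,y0=300,200
o[:,:]=cv2.resize(c['pixels'][y0:y0+120,x0:x0+200,::-1],(800,480),interpolation=cv2.INTER_CUBIC); cv2.imwrite('pics/s2.png',o)
E
```

```text
[-2.   3.2 99.8] [-0.1  0.1  0.3]
2.1 [ 465.5 -192.6  119.8] [-0.4  0.3  2.   0.   0.9  0.8] [ 0.1 -0.5  0.2] 0.6541619330086891 0.0
```

View pics/s2.png

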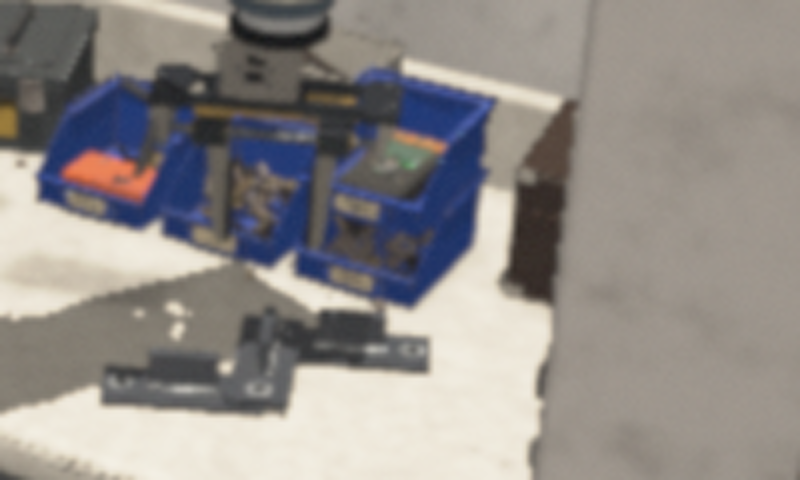

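The gripper hangs over the pile, with its fingers at about (218,190) and (322,185) in the crop, on either side of the top rib at (262,335). I'll let the arm settle, then descend part of the way.

Call:
drive_tool([
  [0,0,0,0,0,0,60],
  [0,0,30,0,0,0,50],
  [0,0,60,0,0,0,50],
  [0,0,60,0,0,0,50],
  [0,0,60,0,0,0,50],
])

```text
clock: 2.65
position: [466.2, -192.6, 60.6]
tool_rot: [0.982, 0.189, -0.0, -0.0]
contact_force: [-0.1, -0.0, 0.5]
finger_gap: 0.548
grasp_force: 0.0
```

```bash
python3 rel.py 464.7 -196.2 20 -68.5
```

```text
[-2.7  2.8 40.6] [-0.   0.   0.3]
2.65 [ 466.2 -192.6   60.6] [-0.4  0.4  2.   0.   0.8  0.8] [-0.1 -0.   0.5] 0.547642537852152 0.0
```

Call:
drive_tool([
  [-2.5,3,12,0,0,0,50],
  [-2.5,3,25,0,0,0,50],
  [-2.5,3,34,0,0,0,50],
  [-2.5,3,39,0,0,0,50],
  [-2.5,3,39,0,0,0,50],
])

```text
clock: 3.15
position: [464.6, -197.0, 20.3]
tool_rot: [0.982, 0.189, -0.001, -0.0]
contact_force: [-0.0, -0.8, -0.5]
finger_gap: 0.544
grasp_force: 0.0
```

```bash
python3 rel.py 464.7 -196.2 20 -68.5
```

```text
[ 0.4 -0.7  0.3] [-0.1  0.1  0.2]
3.15 [ 464.6 -197.    20.3] [-0.4  0.5  2.  -0.   0.7  0.8] [-0.  -0.8 -0.5] 0.5439273866592373 0.0
```

Call:
drive_tool([
  [0,0,0,0,0,0,30],
  [0,0,0,0,0,0,20],
  [0,0,0,0,0,0,14],
  [0,0,0,0,0,0,10],
  [0,0,0,0,0,0,6],
  [0,0,0,0,0,0,2],
  [0,0,0,0,0,0,0],
  [0,0,0,0,0,0,0],
  [0,0,0,0,0,0,0],
])

```text
clock: 4.05
position: [465.3, -197.2, 21.3]
tool_rot: [0.982, 0.189, 0.0, 0.0]
contact_force: [-0.3, 0.5, 4.1]
finger_gap: 0.103
grasp_force: 30.0
```

Call:
drive_tool([
  [0,0,-5,0,0,0,0],
  [0,0,-12,0,0,0,0],
  [0,0,-25,0,0,0,0],
  [0,0,-45,0,0,0,0],
  [0,0,-70,0,0,0,0],
  [0,0,-100,0,0,0,0],
  [0,0,-130,0,0,0,0],
  [0,0,-150,0,0,0,0],
  [0,0,-150,0,0,0,0],
  [0,0,-150,0,0,0,0],
])

```text
clock: 5.05
position: [465.0, -197.2, 171.3]
tool_rot: [0.982, 0.189, 0.0, 0.0]
contact_force: [-0.6, 0.4, -3.6]
finger_gap: 0.107
grasp_force: 30.0
```

```bash
python3 rel.py 464.7 198 170 10.8
python3 - <<'E'
from h import *
c=r.camera('scene'); cv2.imwrite('pics/s3.png',cv2.resize(c['pixels'][200:320,300:500,::-1],(800,480),interpolation=cv2.INTER_CUBIC))
E
```

```text
[ 146.1 -367.2    1.2] [  0.   -0.  -79.1]
5.05 [ 465.  -197.2  171.3] [-0.4  0.2  1.9 -0.   1.   0.8] [-0.6  0.4 -3.6] 0.10727118877706882 29.99781757593155
```

View pics/s3.png

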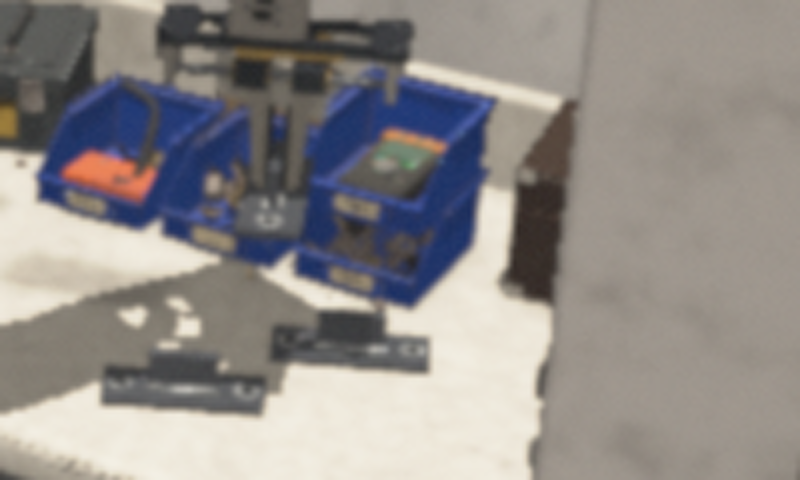

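The bracket hangs level in the fingers at about (270,210), and the two lower ones are where they were. I'll carry it over.

Call:
drive_tool([
  [6,-15,0,0,0,-4,0],
  [18,-45,0,0,0,-11,0],
  [34,-85,0,0,0,-19,0],
  [51,-128,0,0,0,-28,0],
  [68,-171,0,0,0,-37,0],
  [85,-214,0,0,0,-46,0],
  [102,-257,0,0,0,-55,0],
  [119,-300,0,0,0,-64,0],
  [134,-336,0,0,0,-72,0],
  [143,-359,0,0,0,-77,0],
])

```text
clock: 6.1
position: [463.9, 191.6, 169.6]
tool_rot: [0.648, 0.761, -0.001, -0.001]
contact_force: [0.4, -0.7, -4.0]
finger_gap: 0.109
grasp_force: 30.0
```

Call:
drive_tool([
  [0,0,0,0,0,0,0],
  [0,0,0,0,0,0,0],
  [0,0,0,0,0,0,0],
])

```text
clock: 6.4
position: [464.3, 188.2, 170.2]
tool_rot: [0.652, 0.758, -0.001, -0.0]
contact_force: [0.1, 1.1, -2.7]
finger_gap: 0.104
grasp_force: 30.0
```

```bash
python3 rel.py 464.7 198 95 10.8
python3 - <<'E'
from h import *
np.set_printoptions(precision=1,suppress=True)
c=r.camera('top'); W=world(c); q=W[200:290,190:340].reshape(-1,3)
p=q[(q[:,2]>155)&(q[:,2]<175)]
print(len(p),cv2.minAreaRect(p[:,:2].astype(np.float32)) if len(p)>5 else '')
save(c,'t3.png')
E
```

```text
[ 9.7  2.  75.2] [-0.1  0.  -2.2]
6.4 [464.3 188.2 170.2] [ 0.4  0.2  1.9 -0.   1.   0.2] [ 0.1  1.1 -2.7] 0.10428516932674356 29.9978569149971
230 ((466.45367431640625, 186.72463989257812), (49.73398208618164, 129.14808654785156), 8.174752235412598)
```

Call:
drive_tool([
  [10.5,1,15,0,0,-2.4,0],
  [10.5,1,40,0,0,-2.4,0],
  [10.5,1,65,0,0,-2.4,0],
  [10.5,1,85,0,0,-2.4,0],
  [10.5,1,98,0,0,-2.4,0],
  [10.5,1,104,0,0,-2.4,0],
  [10.5,1,107,0,0,-2.4,0],
  [10.5,1,107,0,0,-2.4,0],
])

```text
clock: 7.25
position: [464.7, 199.7, 64.4]
tool_rot: [0.635, 0.772, 0.0, 0.0]
contact_force: [0.6, 0.3, -3.4]
finger_gap: 0.111
grasp_force: 30.0
```

```bash
python3 rel.py 464.7 198 58.3 10.8
```

```text
[-1.6 -0.4  6.1] [ 0.  -0.   0.3]
7.25 [464.7 199.7  64.4] [ 0.4  0.4  2.  -0.   0.8  0.2] [ 0.6  0.3 -3.4] 0.11082444748480247 29.9979105591774
```

Call:
drive_tool([
  [-1,-0.5,2,0,0,0,0],
  [-1,-0.5,4,0,0,0,0],
  [-1,-0.5,5,0,0,0,0],
  [-1,-0.5,6,0,0,0,0],
  [-1,-0.5,6,0,0,0,0],
])

```text
clock: 7.75
position: [464.2, 198.8, 58.3]
tool_rot: [0.635, 0.772, 0.0, 0.0]
contact_force: [-0.3, 0.2, -0.9]
finger_gap: 0.108
grasp_force: 30.0
```

Call:
drive_tool([
  [0,0,0.5,0,0,0,0],
  [0,0,0.5,0,0,0,0],
])

```text
clock: 7.95
position: [464.2, 198.8, 58.3]
tool_rot: [0.635, 0.772, 0.0, 0.0]
contact_force: [-2.1, -1.5, 6.4]
finger_gap: 0.105
grasp_force: 30.0
```

Call:
drive_tool([
  [0,0,0,0,0,0,14],
  [0,0,0,0,0,0,25],
  [0,0,0,0,0,0,40],
  [0,0,0,0,0,0,40],
  [0,0,-15,0,0,0,40],
  [0,0,-50,0,0,0,40],
  [0,0,-90,0,0,0,40],
  [0,0,-110,0,0,0,40],
  [0,0,-110,0,0,0,40],
])

```text
clock: 8.85
position: [466.0, 199.5, 170.6]
tool_rot: [0.635, 0.772, 0.003, 0.001]
contact_force: [0.0, 0.1, 0.2]
finger_gap: 0.434
grasp_force: 0.0
```

Run:
```python
from h import *
np.set_printoptions(precision=1,suppress=True)
# plate frame: x at 100.8deg; handle grip = pivot + 48*(+y)
a=np.radians(100.8); X=np.array([np.cos(a),np.sin(a)]); Y=np.array([-X[1],X[0]]); P=np.array([464.7,198])+115*X
print('pivot',P,'grip',P+48*Y,'end',P+48*X, 'yaw0',100.8)
g=P+48*Y; print(rel([*g,130],a)); print(r.read_state()['position'])
c=r.camera('top'); W=world(c); save(c,'t4.png'); q=W[210:275,240:312].reshape(-1,3)
cv2.imwrite('pics/t4c.png',cv2.resize(c['pixels'][190:300,190:330,::-1],(700,550),interpolation=cv2.INTER_CUBIC))
p=q[(q[:,2]>50)&(q[:,2]<58)];print(len(p),cv2.minAreaRect(p[:,:2].astype(np.float32)))
```

```text
pivot [443.2 311. ] grip [396. 302.] end [434.2 358.1] yaw0 100.8
(array([114. , -49.1,  40.4]), array([  0.3,   0.2, -89.7]))
[466.  199.5 170.6]
241 ((464.1622009277344, 207.35430908203125), (64.90794372558594, 180.81002807617188), 17.562498092651367)
```

View pics/t4c.png

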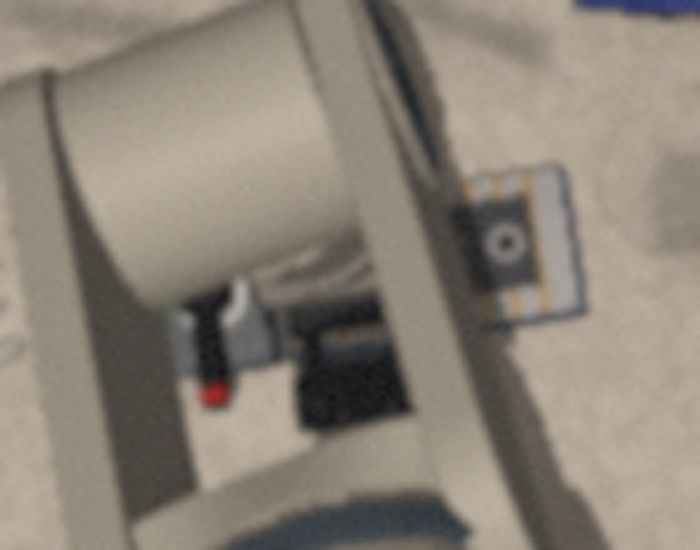

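The bracket lies square on the plate: its visible end is centred between the long edges at about (505,243) in the crop. The lever is still at the red mark, with its tip at (213,392). Next I'll go above the lever.

Call:
drive_tool([
  [30,-15,0,0,0,-8,40],
  [60,-30,0,0,0,-17,40],
  [90,-40,10,0,0,-26,40],
  [114,-49,20,0,0,-35,40],
  [114,-49,30,0,0,-44,40],
  [114,-49,40,0,0,-53,40],
  [114,-49,40,0,0,-62,40],
  [114,-49,40,0,0,-71,40],
  [114,-49,40,0,0,-80,40],
  [114,-49,40,0,0,-88,40],
])

```text
clock: 9.9
position: [393.0, 300.3, 125.8]
tool_rot: [-0.06, 0.998, -0.001, -0.001]
contact_force: [0.2, 0.5, -0.3]
finger_gap: 0.435
grasp_force: 0.0
```

Call:
drive_tool([
  [0,0,0,0,0,-2,40],
  [0,0,0,0,0,-2,40],
  [0,0,0,0,0,-2,40],
])

```text
clock: 10.2
position: [393.4, 300.6, 126.5]
tool_rot: [-0.073, 0.997, -0.001, -0.001]
contact_force: [0.1, -0.1, -0.5]
finger_gap: 0.436
grasp_force: 0.0
```

```bash
python3 rel.py 396 301 59 100.8
python3 - <<'E'
from h import *
c=r.camera('top'); cv2.imwrite('pics/t5c.png',cv2.resize(c['pixels'][190:300,190:330,::-1],(700,550),interpolation=cv2.INTER_CUBIC))
E
```

```text
[-2.8  0.1 67.5] [-0.1 -0.1 -2.4]
10.2 [393.4 300.6 126.5] [ 0.6  0.3  2.  -0.   0.9 -1.1] [ 0.1 -0.1 -0.5] 0.43589932848437407 0.0
```

View pics/t5c.png

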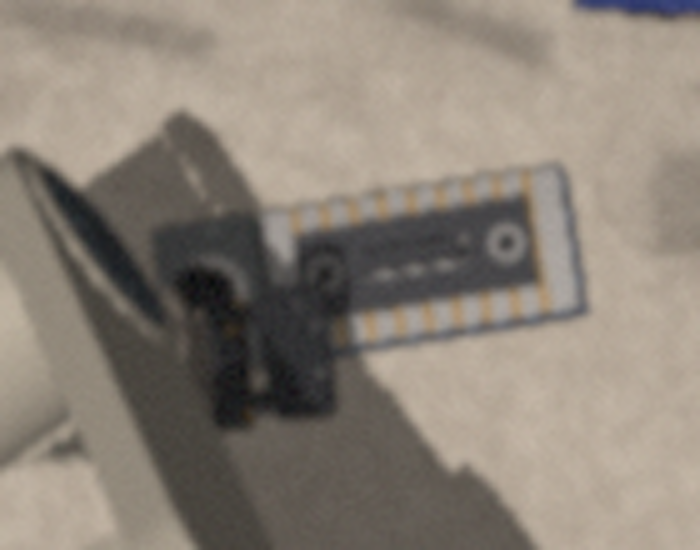

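The bracket is centred and square on the plate, spanning about x 300–540 in the crop, and the gripper is above the lever at (250,350). I'll descend astride the lever.

Call:
drive_tool([
  [-3,0,15,0,0,-2.4,40],
  [-3,0,35,0,0,-2.4,40],
  [-3,0,50,0,0,-2.4,40],
  [-3,0,60,0,0,-2.4,40],
  [-3,0,66,0,0,-2.4,40],
  [-3,0,66,0,0,-2.4,40],
  [-3,0,66,0,0,-2.4,26],
  [-3,0,66,0,0,-2.4,26],
])

```text
clock: 11.05
position: [397.4, 301.8, 62.3]
tool_rot: [-0.095, 0.995, 0.0, 0.0]
contact_force: [-0.2, -0.1, 0.0]
finger_gap: 0.292
grasp_force: 0.0
```

```bash
python3 rel.py 396 301 60 100.8
python3 - <<'E'
from h import *
np.set_printoptions(precision=1,suppress=True)
s=r.read_state(); R0=Ro.from_quat(s['tool_rot']); P=np.array([443.2,310.6])
for d in (9,18,27,36,45,54,63,72,81,90,95,99):
    f=np.radians(190.8-d); q=P+48*np.array([np.cos(f),np.sin(f)])
    print(d,R0.inv().apply(np.array([*q,60])-s['position']))
E
```

```text
[ 1.5 -0.5  2.3] [0.  0.1 0.1]
11.05 [397.4 301.8  62.3] [ 0.6  0.4  2.   0.   0.7 -1.1] [-0.2 -0.1  0. ] 0.29227016012451507 0.0
9 [0.7 7.6 2.3]
18 [-1.  14.9  2.3]
27 [-3.9 21.8  2.3]
36 [-7.9 28.3  2.3]
45 [-12.8  34.    2.3]
54 [-18.5  38.9   2.3]
63 [-24.9  42.8   2.3]
72 [-31.9  45.7   2.3]
81 [-39.2  47.4   2.3]
90 [-46.7  48.    2.3]
95 [-50.9  47.8   2.3]
99 [-54.2  47.4   2.3]
```

Call:
drive_tool([
  [1,4,2,0,0,4,26],
  [0.7,7.6,2,0,0,9,26],
  [0,11,2,0,0,13.5,26],
  [-1,15,2,0,0,18,26],
  [-2.4,18.5,2,0,0,22.5,26],
  [-4,22,2,0,0,27,26],
  [-8,28.3,2,0,0,36,26],
  [-13,34,2,0,0,45,26],
  [-13,34,2,0,0,45,26],
])

```text
clock: 11.95
position: [403.9, 338.0, 60.2]
tool_rot: [0.294, 0.956, 0.0, 0.0]
contact_force: [-0.0, -0.0, 0.2]
finger_gap: 0.281
grasp_force: 0.0
```

Run:
```python
from h import *
np.set_printoptions(precision=1,suppress=True)
s=r.read_state(); R0=Ro.from_quat(s['tool_rot']); P=np.array([443.2,310.6])
print(s['position'],s['contact_force'],s['wrist_torque'])
for d in (54,63,72,81,90,95,99):
    f=np.radians(190.8-d); q=P+48*np.array([np.cos(f),np.sin(f)])
    print(d,R0.inv().apply(np.array([*q,60])-s['position']),np.degrees((R0.inv()*down(np.radians(100.8-d))).as_rotvec()))
```

```text
[403.9 338.   60.2] [-0.  -0.   0.2] [-0.   0.  -0.1]
54 [-0.5  6.9  0.2] [0.1 0.  8.9]
63 [-2.2 14.3  0.2] [ 0.1  0.  17.9]
72 [-5.1 21.2  0.2] [ 0.1  0.  26.9]
81 [-9.  27.6  0.2] [ 0.1 -0.  35.9]
90 [-13.9  33.4   0.2] [ 0.1 -0.  44.9]
95 [-17.   36.2   0.2] [ 0.1 -0.  49.9]
99 [-19.6  38.3   0.2] [ 0.1 -0.  53.9]
```

Call:
drive_tool([
  [-0.5,7,0,0,0,9,26],
  [-1,10.5,0,0,0,13,26],
  [-2.2,14.3,0,0,0,18,26],
  [-5,21.2,0,0,0,26,26],
  [-7,24.5,0,0,0,31,26],
  [-9,27.6,0,0,0,36,26],
  [-14,33.4,0,0,0,45,26],
  [-17,36.2,0,0,0,50,26],
  [-18.5,37.5,0,0,0,52,26],
  [-18.5,37.5,0,0,0,52,26],
])

```text
clock: 12.95
position: [438.2, 357.0, 59.6]
tool_rot: [0.682, 0.732, -0.002, -0.001]
contact_force: [-5.2, -2.4, 1.8]
finger_gap: 0.284
grasp_force: 2.5
```

Run:
```python
from h import *
np.set_printoptions(precision=1,suppress=True)
s=r.read_state(); R0=Ro.from_quat(s['tool_rot']); P=np.array([443.2,310.6]); d=s['position'][:2]-P
print(s['position'],s['contact_force'],s['wrist_torque'],100.8-np.degrees(np.arctan2(d[1],d[0])),np.hypot(*d))
c=r.camera('top'); cv2.imwrite('pics/t6c.png',cv2.resize(c['pixels'][190:300,190:330,::-1],(700,550),interpolation=cv2.INTER_CUBIC))
```

```text
[438.2 357.   59.6] [-5.2 -2.4  1.8] [-0.4  1.   0.1] 4.595211610984762 46.710524828293465
```

View pics/t6c.png

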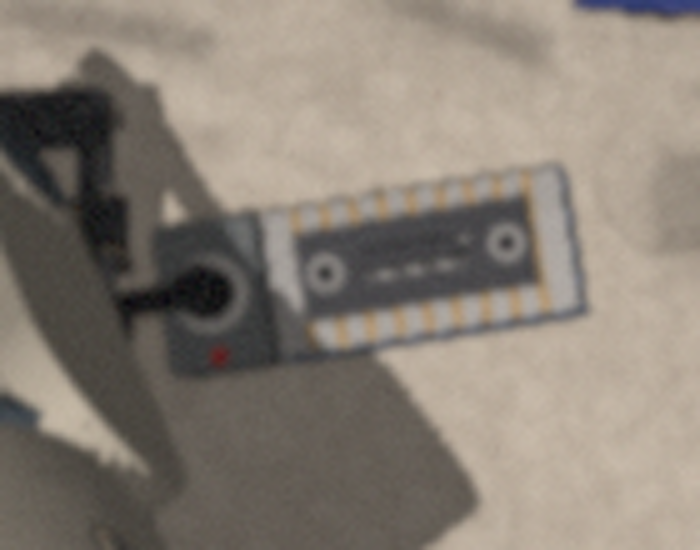

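The lever now points left along the plate's +x, from about (205,292) to (130,303) in the crop. The red mark is exposed and the bracket hasn't moved. One small extra push will confirm it is against the stop.

Call:
drive_tool([
  [0,1.5,0,0,0,0,26],
  [0,3,0,0,0,0,26],
  [0,3,0,0,0,0,26],
])

```text
clock: 13.3
position: [438.7, 357.0, 59.3]
tool_rot: [0.681, 0.732, -0.003, -0.002]
contact_force: [-14.8, 1.1, 7.6]
finger_gap: 0.283
grasp_force: 7.1
```

It is firmly at the stop: the force rose to about 15 N and the tool stopped moving. I'll back off and lift away.

Call:
drive_tool([
  [0,-4,0,0,0,0,30],
  [0,-5,0,0,0,0,36],
  [0,-5,0,0,0,0,36],
  [0,-5,-20,0,0,0,36],
  [0,-5,-60,0,0,0,36],
  [0,-5,-100,0,0,0,36],
  [-40,-5,-140,0,0,0,36],
  [-80,-5,-150,0,0,0,36],
  [-120,-5,-150,0,0,0,36],
  [-120,-5,-150,0,0,0,36],
])

```text
clock: 14.3
position: [446.2, 234.6, 210.6]
tool_rot: [0.683, 0.73, 0.0, 0.001]
contact_force: [-0.4, -0.2, 1.3]
finger_gap: 0.397
grasp_force: 0.0
```

Call:
drive_tool([
  [60,0,0,0,0,0,36],
  [150,0,0,0,0,0,36],
  [150,0,0,0,0,0,36],
  [150,0,0,0,0,0,36],
  [150,0,0,0,0,0,36],
])

```text
clock: 14.8
position: [435.2, 388.9, 209.2]
tool_rot: [0.682, 0.732, -0.0, 0.0]
contact_force: [0.2, -0.1, -0.8]
finger_gap: 0.391
grasp_force: 0.0
```

Run:
```python
from h import *
np.set_printoptions(precision=1,suppress=True)
s=r.read_state(); print(s['position'],s['contact_force'],s['qvel'])
c=r.camera('top'); cv2.imwrite('pics/t7c.png',cv2.resize(c['pixels'][180:300,150:480,::-1],(800,291),interpolation=cv2.INTER_CUBIC))
```

```text
[435.2 388.9 209.2] [ 0.2 -0.1 -0.8] [-0. -0.  0. -0.  0. -0.]
```

View pics/t7c.png

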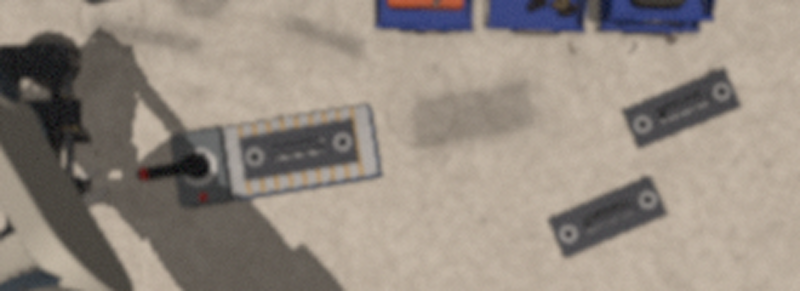

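The lever, with its tip at about (143,174), is fully at the on position. The bracket is centred on the plate at (300,150), and the lower brackets at (682,105) and (607,215) are in place. I'll hand in.

```bash
python3 -c "
from plant import r
print(r.hand_in())"
```

```text
the job is handed in; nothing more can be done
None
```

The top bracket is off the pile and released square on the holder's plate, the handle is turned to its green-mark stop, nothing else looked moved in the last camera view, and the job is handed in (no verdict was returned).

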